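Seat a flat bar on the fence and end stop of a drilling fixture and clamp it

TASK

Load the loose flat bar into the drilling fixture: work it up to the fence from both ends until it lies flat along it, and press it home there with a steady push of about 15 N for half a second. Then slide it to the right along the fence until its end touches the end stop, press it home on the fence once more in the same way, and swing the toggle clamp's arm down so that it holds the bar there, flat on the fence and touching the stop. Never push hard (the fence's knobs are only hand-tight and its setting must not be lost), and leave the other things where they are.

Things in the scene. Friction and masses are not known exactly. Their poses are not given: they have to be found in the camera images.
- fixture: fixed drilling fixture: dark steel plate 240 mm (x) by 320 mm (y) by 12 mm thick, with fence, end stop and toggle clamp. Origin: centre of the plate's underside, on the trolley top; x points away from the robot, towards fence and clamp; y left along the fence; z up. In front of the fence only the bar, the end stop and a small hex key stand on it.
- fence: adjustable fence: a bright steel facing bar 250 mm long (y), 20 mm wide, 16 mm high, on two straps nipped to blocks by black knobs. Origin: on the plate's top, mid-length, where the facing's front face stands at mid setting; axes as the fixture. The face the bar must lie on is parallel to y, set anywhere from x -10 to +10 mm: not measured, find it by touch or sight. Over 30 N may shift it.
- bar: loose workpiece: bright flat steel bar 240 mm long (y), 36 mm wide (x), 10 mm thick, 0.55 to 0.82 kg, lying flat and crooked on the plate in front of the fence, its right end 15 to 50 mm short of the stop. Origin: centre of its underside; x towards the fence, y left along the bar. Sliding it over the plate takes 1 to 3 N.
- bar_left (a point): left (+y) end corner of the bar's face that looks at the fence: bar frame x +18, y +120, z 5 mm; same axes as the bar.
- bar_right (a point): right (-y) end corner of the bar's face that looks at the fence: bar frame x +18, y -120, z 5 mm; same axes as the bar.
- end_stop (a point): centre of the left-facing (+y) button of the end stop, where the bar's right end must touch; axes as the fixture. The stop is a fixed bright steel block on the plate at the fence's right end, 20 mm high, reaching from fixture x -33 to -3 mm, y -120 to -142 mm. With the bar at the stop its middle lies under the clamp.
- clamp_hinge (a point): centre of the toggle clamp's hinge, 38 mm above the trolley top, at fixture x 58 mm, y 0; the hinge axis is parallel to fixture y. The clamp stands on the plate behind the middle of the fence and its arm reaches over the fence.
- clamp_tip (a point): upper side of the free end of the clamp's arm, 69 mm along the arm from the hinge and 9 mm off the line through the hinge. The arm is 7 mm wide; this upper side is its far side while it stands open. A pressing foot is at the end.
- clamp_arm (a joint): angle of the clamp's arm above level, rad: about 1.31 open (arm nearly upright, leaning 15 degrees towards the robot, red grip lying back), about 0.15 with the foot on the bar. A toggle spring holds it open and, past dead centre at 0.75, drives it shut. Pushing the arm over from its far side towards the robot, 50 mm from the hinge, takes about 10 N.
- stepped_bush: turned steel bush, 44 mm, 34 mm high, standing on the plate behind the left end of the fence; to be left alone
- brass_collar: brass collar, 32 mm, 18 mm high, on the plate behind the right end of the fence; to be left alone
- hex_key_2: small black hex key, 38 x 73 mm, 7 mm high, lying at the plate's right front corner; to be left alone
- caliper: digital caliper, 253 mm long, lying on the trolley at the left in front of the vice; to be left alone

How it is judged:
By the outcome, as a careful person would: the job done as asked, in the order asked, and still so for the second after the job is handed in, with the robot touching nothing.
It also fails if it takes over 72 s, if anything falls off the work surface, if the arm or the gripper's body presses on something with over 40 N, if the wrist force passes 120 N, or if a joint passes its speed limit or range.

ROBOT

A 7-joint arm with a two-finger parallel gripper is mounted at the origin on a cart in front of the work surface, level with it; the furniture and walls round the work are solid. World frame = base frame: x ahead of the robot, y to its left, z up, the work surface at z = 0. Lengths are in mm, angles in rad, forces in N, time in s.
With the tool pointing down it reaches from about 425 to 875 mm from the base axis. Payload 8.4 kg.
Tool frame: the origin (TCP) lies midway between the tips of the shut fingers; the grasp point (between the pads) lies tcp_to_grasp behind it (tcp_to_grasp is the distance from the TCP to the grasp point, in mm); z points along the fingers, y is the line along which they close (so a half turn about z gives the same grasp; the last joint's range is limited). The gripper opens to 87 mm and grips with 3 to 60 N. Pads are 19 mm wide; open, the fingers measure 117 mm over their backs; the gripper's body (75 mm by 190 mm) begins 51 mm behind the grasp point.
Start: joints at [-1.345, 0.333, 0.04, 1.465, -0.013, 1.343, -0.059], TCP at [207.428, 615.985, 222.546] pointing down, gripper open.
Joint ranges: [-2.58, 2.58], [-0.38, 2.09], [-1.3, 1.39], [0.25, 2.4], [-1.5, 4.64], [0.08, 2.09], [-2.65, 2.65]. Speed limits (rad/s): [2.22, 2.22, 2.79, 2.79, 3.14, 3.14, 3.14].

INTERFACE

Orientations are given as a unit quaternion [x, y, z, w].
In Python, from workcell import read_state, snapshot, finish_job, spot_in, outline_of, mark_of, tcp_to_grasp gives the robot as it stands.
- The arm moves only by the shell command python3 -m pendant 'ROWS' [FORCE]. ROWS is a JSON object whose one key "increments" holds a list of rows, each an object of numbers: "dx", "dy", "dz": the shift along the world's x, y, z in m; "rx", "ry", "rz": the turn, a rotation vector about the world's x, y, z in degrees; "fingers": the closure, from 0 (fully open) to 1 (shut). A call has exactly 10 rows; each row is the pose to reach, as a shift and turn from the pose commanded when the call began; what a row does not reach only later rows make up. A row lasts 1/12 s, in which the tool goes at most 41.7 mm and 7.16 degrees, less where a joint would pass 70% of its speed; a pose out of reach is approached as far as the arm can. A call with a gripper value outside its range is refused whole. The fingers move at their own pace and stop on an object; FORCE is the grip in N (left out, the last holds). Time passes only in rows, so rows that repeat a pose let the fingers close, or fill a call up. It gives the time, the measured TCP pose, the force, the opening and the grip force at its end, in the units of the state.
- read_state(): the state, without advancing time (a new reading comes with each control period).
- snapshot(name): name is "scene" or "top" or "wrist"; returns a dict with "pixels" (420x560x3 uint8, blue, green, red), "z_map" (420x560 float32, mm along the optical axis (not along the pixel's ray), 0 where there is no reading), "fx", "fy", "cx", "cy" (pixels), "cam_to_world" (4x4, takes a point from camera to world coordinates). Camera axes: x right, y down, z forward; pixel columns grow to the right and rows downward; lengths in mm; the calibration is good to about 2 mm. A picture is of the moment at which its call begins.
- finish_job(): hands the job in; it is judged then, once.
Trained networks look in the newest picture that a camera, given by its name, has taken for a name from the list of things; names that differ only in an ending like _2 or _b are one class to them, and where a whole thing is asked for, a point or a joint stands for the part that bears it (a point fixed in the world has none). Each returns a list of dicts, best first, with "p" (0 to 1); they miss things now and then, are a little off and sometimes report something else, mostly with a low value. They report only what shows in the picture. A call takes as long as a camera call.
- spot_in(camera, label): "xy" ([column, row] in pixels, amid what is visible of it).
- outline_of(camera, label): "pixels" (420x560 bool, what is visible of it) and "xy" ([column, row] in pixels, amid what is visible of it).
- mark_of(camera, label): "xy" ([column, row] in pixels: a listed point, or the origin of a listed thing).
The state is a dict: "time_s": time; "joint_pos": joint angles; "qd": joint speeds; "tau": joint torques, N m; "tcp_pos": TCP position; "orientation": TCP orientation; "force": force on the tool from outside, world axes, zero at the start; "torque": the same for the moment, N m; "gripper_width": finger opening in mm; "finger_force": force on a finger pad.
Only numpy, scipy, OpenCV 4.12 (cv2) and the standard library are available. Lean on these libraries where they do the work, as an engineer would, in place of code of your own. Each camera call takes 0.05 s, during which the arm holds its last target. There are 200 camera calls.

## Working session

There is one attempt and no reset: what is moved stays moved. The work goes in short steps, Python scripts to look and compute and a shell command to move; the robot and the scene stay as the last step left them, time stands still between calls to the robot, and variables do not carry over. Pictures are saved under pics/ and viewed, at most 10 in all, crops included, and the job is handed in when it is done.

```bash
ls; mkdir -p pics
cat > h.py <<'E'
import numpy as np, cv2
from workcell import *
def world(s,px,z=None):
    """pixel -> world; by depth, or on plane z"""
    u,v=px; T=np.array(s["cam_to_world"]); r=np.array([(u-s["cx"])/s["fx"],(v-s["cy"])/s["fy"],1.])
    if z is None:
        d=s["z_map"][int(round(v)),int(round(u))]; return T[:3,:3]@(r*d)+T[:3,3]
    w=T[:3,:3]@r; return T[:3,3]+w*(z-T[2,3])/w[2]
E
python3 - <<'E'
from h import *
np.set_printoptions(precision=1,suppress=True)
print(tcp_to_grasp, {k:v for k,v in read_state().items()})
for c in ["top","scene"]:
    s=snapshot(c); cv2.imwrite(f"pics/{c}0.png",s["pixels"]); T=np.array(s["cam_to_world"]); print(c,T,s["fx"])
    for l in ["fixture","fence","bar","bar_left","bar_right","end_stop","clamp_hinge","clamp_tip","hex_key_2"]:
        m=mark_of(c,l)
        print(l,[(round(a["p"],2),np.array(a["xy"]),world(s,a["xy"])) for a in m[:2]])
E
```

```text
pics
18.700000000000003 {'time_s': 0.0, 'joint_pos': array([-1.3,  0.3,  0. ,  1.5, -0. ,  1.3, -0.1]), 'qd': array([ 0., -0.,  0., -0.,  0.,  0., -0.]), 'tau': array([ -0. , -65.6,   1.3, -40.4,  -0.1,   0. ,   0. ]), 'tcp_pos': array([207.3, 615.6, 221.7]), 'orientation': array([ 0.2,  1. , -0. , -0. ]), 'force': array([-0.1,  0.1, -1. ]), 'torque': array([0., 0., 0.]), 'finger_force': 0.0, 'gripper_width': 86.91138616704897}
top [[  -0.    -1.     0.1  420.4]
 [  -1.     0.    -0.    55.6]
 [   0.    -0.1   -1.  1230.8]
 [   0.     0.     0.     1. ]] 452.56804147045506
fixture [(0.67, array([234.4, 174.4]), array([611. , 138.3,  45.6])), (0.61, array([287.4, 201.4]), array([540.9,  -2.1,  11.9]))]
fence [(0.9, array([283.8, 203.3]), array([536. ,   7.7,  10.9])), (0.23, array([331.1, 205. ]), array([ 527.9, -117.7,   30.8]))]
bar [(0.93, array([277.3, 231.3]), array([460.1,  26.7,  21.3]))]
bar_left [(0.63, array([233. , 233.7]), array([455.3, 144.7,  23.5]))]
bar_right [(0.7, array([314.5, 211.5]), array([512.3, -74.6,  15.6]))]
end_stop [(0.56, array([332.5, 204.8]), array([ 52
[... 456 characters left out ...]
xture [(0.94, array([298.5, 233.4]), array([502.5,  13.5,  10.7]))]
fence [(0.69, array([293.6, 227.6]), array([531.9,   7.9,  12.3]))]
bar [(0.77, array([302.7, 237.5]), array([463.1,  29.2,  21.4])), (0.58, array([329.5, 223.2]), array([491.6, -71.4,  21. ]))]
bar_left [(0.56, array([257.4, 254.5]), array([468.2, 147.4,   8.9]))]
bar_right [(0.86, array([332. , 223.8]), array([487. , -75.6,  20.2]))]
end_stop [(0.74, array([337.8, 214. ]), array([ 519.2, -119.5,   23.6]))]
clamp_hinge [(0.75, array([282.1, 208.8]), array([580.5,  10.7,  44.9]))]
clamp_tip [(0.78, array([282.9, 186.4]), array([578.9,  10.2, 105.5]))]
hex_key_2 [(0.44, array([357. , 224.9]), array([ 466.1, -139.2,    9.7]))]
```

Run:
```python
from h import *
np.set_printoptions(precision=1,suppress=True)
s=snapshot("top"); c=s["pixels"][150:270,190:370]; cv2.imwrite("pics/topc.png",cv2.resize(c,None,fx=4.4,fy=4.4,interpolation=cv2.INTER_CUBIC))
for l,z in [("bar",22),("fixture",12),("fence",28),("hex_key_2",15),("end_stop",32),("stepped_bush",46),("brass_collar",30)]:
    o=outline_of("top",l)
    for a in o[:2]:
        ys,xs=np.nonzero(a["pixels"]); 
        if len(xs)<5: continue
        P=np.array([world(s,(x,y),z)[:2] for x,y in zip(xs,ys)],np.float32)
        r=cv2.minAreaRect(P); print(l,round(a["p"],2),len(xs),np.array(r[0]),np.array(r[1]),round(r[2],2),cv2.boxPoints(r).tolist() if l in("bar",) else "")
```

```text
bar 0.66 1233 [461.8  30.4] [ 38.  240.6] 12.4 [[417.36334228515625, 143.79522705078125], [469.0262451171875, -91.22937774658203], [506.1705322265625, -83.06434631347656], [454.50762939453125, 151.96026611328125]]
fence 0.81 1068 [579.6   8.7] [ 76.4 248.4] 3.47 
hex_key_2 0.74 242 [623.9   9.6] [132.1  21.9] 0.96 
hex_key_2 0.41 21 [ 481.5 -153.8] [ 5.4 18.9] 88.47 
end_stop 0.73 8783 [548.9   7.3] [275.  314.5] 3.95 
stepped_bush 0.79 165 [610.8 145.9] [34.3 34.6] 89.36 
brass_collar 0.69 117 [ 626.5 -121.4] [29.8 29.9] 89.35
```

View pics/topc.png

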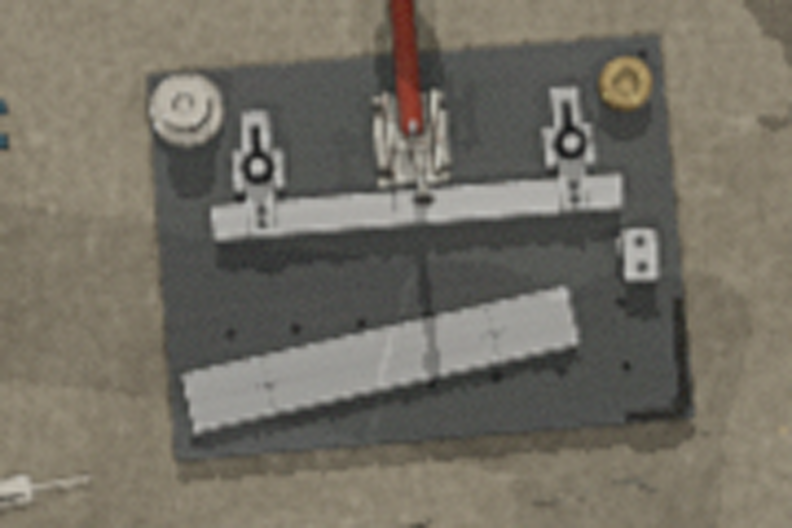

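View pics/scene0.png

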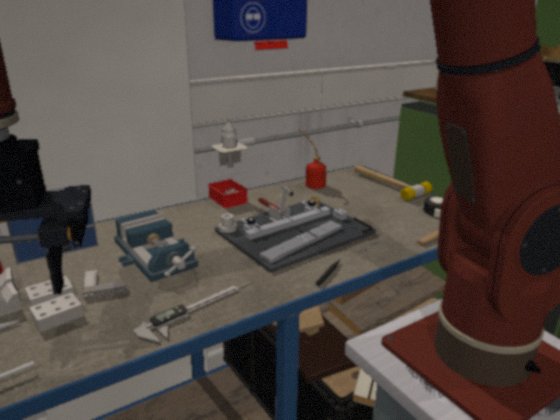

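```bash
cat >> h.py <<'E'
from scipy.spatial.transform import Rotation as R
def yaw():
    st=read_state(); M=R.from_quat(st["orientation"]).as_matrix(); return np.degrees(np.arctan2(M[1,1],M[0,1])),M[:,2]
E
python3 - <<'E'
from h import *
np.set_printoptions(precision=1,suppress=True)
print("toolY yaw, z",yaw())
s=snapshot("top")
f=lambda p,z:world(s,(p[0]/4.4+190-.4,p[1]/4.4+150-.4),z)
c=np.array([f(p,12)[:2] for p in [(148,73),(660,35),(692,415),(178,460)]]);print("plate",c,c.mean(0),cv2.minAreaRect(c.astype(np.float32)))
print("fence front top edge",[f(p,28) for p in [(214,241),(622,208)]])
print("stop corners",[f(p,32) for p in [(623,231),(656,229),(658,279),(626,281)]])
print("bar corners",[f(p,22) for p in [(183,374),(567,287),(578,347),(195,434)]])
d=s["z_map"]
for p in [(405,20),(404,60),(407,100),(412,130),(420,200),(425,170)]:
    print(p,world(s,(p[0]/4.4+190,p[1]/4.4+150)))
E
```

```text
toolY yaw, z (np.float64(71.38808007049103), array([-0., -0., -1.]))
plate [[ 639.2  170.8]
 [ 659.6 -147. ]
 [ 423.8 -160.5]
 [ 401.1  153.8]] [530.9   4.3] ((530.3030395507812, 4.272857666015625), (238.7575225830078, 318.3996887207031), 3.669170379638672)
fence front top edge [array([533. , 129.9,  28. ]), array([ 550.1, -118.3,   28. ])]
stop corners [array([ 535.6, -118. ,   32. ]), array([ 536.6, -138.1,   32. ]), array([ 506.1, -138.5,   32. ]), array([ 505.2, -119.1,   32. ])]
bar corners [array([453. , 149.7,  22. ]), array([502.7, -84.4,  22. ]), array([466. , -90.3,  22. ]), array([416.7, 142.7,  22. ])]
(405, 20) [663.2  11.6  43.3]
(404, 60) [639.5  12.4  39.4]
(407, 100) [614.9  11.   39.8]
(412, 130) [596.9   8.2  38.1]
(420, 200) [547.5   6.7  98.7]
(425, 170) [575.6  -0.4  13. ]
```

```bash
python3 -m pendant '{"increments":[{"dx":0.016,"dy":-0.038,"rz":6,"fingers":1},{"dx":0.032,"dy":-0.076,"rz":12,"fingers":1},{"dx":0.048,"dy":-0.114,"rz":18,"fingers":1},{"dx":0.064,"dy":-0.152,"rz":22.4,"fingers":1},{"dx":0.08,"dy":-0.19,"rz":22.4,"fingers":1},{"dx":0.096,"dy":-0.228,"rz":22.4,"fingers":1},{"dx":0.112,"dy":-0.266,"rz":22.4,"fingers":1},{"dx":0.128,"dy":-0.304,"rz":22.4,"fingers":1},{"dx":0.144,"dy":-0.342,"rz":22.4,"fingers":1},{"dx":0.16,"dy":-0.38,"rz":22.4,"fingers":1}]}' 20; python3 -c "
from h import *
print(yaw())"
```

```text
(np.float64(71.39128049739642), array([-5.83496645e-07, -3.33783540e-05, -9.99999999e-01]))$.increments[0]: bad value
```

```bash
python3 -m pendant '{"increments":[{"dx":0.016,"dy":-0.038,"dz":0,"rx":0,"ry":0,"rz":6,"fingers":1},{"dx":0.032,"dy":-0.076,"dz":0,"rx":0,"ry":0,"rz":12,"fingers":1},{"dx":0.048,"dy":-0.114,"dz":0,"rx":0,"ry":0,"rz":18,"fingers":1},{"dx":0.064,"dy":-0.152,"dz":0,"rx":0,"ry":0,"rz":22.4,"fingers":1},{"dx":0.08,"dy":-0.19,"dz":0,"rx":0,"ry":0,"rz":22.4,"fingers":1},{"dx":0.096,"dy":-0.228,"dz":0,"rx":0,"ry":0,"rz":22.4,"fingers":1},{"dx":0.112,"dy":-0.266,"dz":0,"rx":0,"ry":0,"rz":22.4,"fingers":1},{"dx":0.128,"dy":-0.304,"dz":0,"rx":0,"ry":0,"rz":22.4,"fingers":1},{"dx":0.144,"dy":-0.342,"dz":0,"rx":0,"ry":0,"rz":22.4,"fingers":1},{"dx":0.16,"dy":-0.38,"dz":0,"rx":0,"ry":0,"rz":22.4,"fingers":1}]}' 20; python3 -c "
from h import *
print(yaw())"
```

```text
time_s: 2.28
tcp_pos: [367.8, 234.0, 222.8]
orientation: [-0.033, 0.999, 0.0, 0.0]
force: [1.4, 0.6, 0.4]
gripper_width: 28.5
finger_force: 0.0
(np.float64(93.7898559267216), array([ 3.86054321e-04,  8.83045594e-04, -9.99999536e-01]))
```

```bash
python3 -m pendant '{"increments":[{"dx":0.01,"dy":-0.032,"dz":-0.01,"rx":-0.2,"ry":2.5,"rz":0,"fingers":1},{"dx":0.02,"dy":-0.064,"dz":-0.03,"rx":-0.3,"ry":5,"rz":0,"fingers":1},{"dx":0.03,"dy":-0.096,"dz":-0.06,"rx":-0.5,"ry":8,"rz":0,"fingers":1},{"dx":0.039,"dy":-0.126,"dz":-0.09,"rx":-0.5,"ry":8,"rz":0,"fingers":1},{"dx":0.039,"dy":-0.126,"dz":-0.12,"rx":-0.5,"ry":8,"rz":0,"fingers":1},{"dx":0.039,"dy":-0.126,"dz":-0.15,"rx":-0.5,"ry":8,"rz":0,"fingers":1},{"dx":0.039,"dy":-0.126,"dz":-0.17,"rx":-0.5,"ry":8,"rz":0,"fingers":1},{"dx":0.039,"dy":-0.126,"dz":-0.18,"rx":-0.5,"ry":8,"rz":0,"fingers":1},{"dx":0.039,"dy":-0.126,"dz":-0.18,"rx":-0.5,"ry":8,"rz":0,"fingers":1},{"dx":0.039,"dy":-0.126,"dz":-0.18,"rx":-0.5,"ry":8,"rz":0,"fingers":1}]}' 20; python3 -c "
from h import *
print(yaw())
s=snapshot('wrist');cv2.imwrite('pics/w1.png',s['pixels'])"
```

```text
time_s: 3.12
tcp_pos: [406.7, 110.1, 43.1]
orientation: [-0.033, 0.997, -0.002, -0.07]
force: [-0.1, 0.1, 0.7]
gripper_width: 0.4
finger_force: 0.0
(np.float64(93.79616705242438), array([-0.13907082, -0.00888675, -0.99024256]))
```

View pics/w1.png

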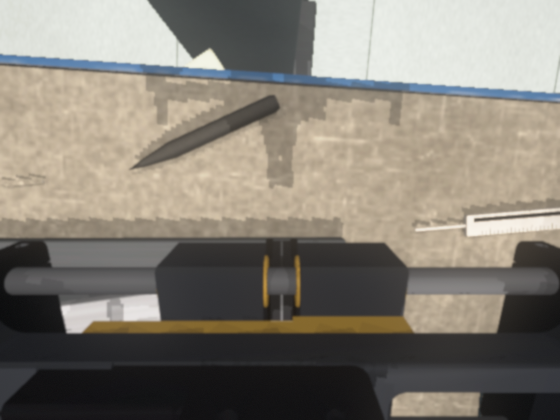

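```bash
python3 -m pendant '{"increments":[{"dx":0,"dy":0,"dz":-0.013,"rx":0,"ry":0,"rz":0,"fingers":1},{"dx":0,"dy":0,"dz":-0.022,"rx":0,"ry":0,"rz":0,"fingers":1},{"dx":0,"dy":0,"dz":-0.026,"rx":0,"ry":0,"rz":0,"fingers":1},{"dx":0,"dy":0,"dz":-0.026,"rx":0,"ry":0,"rz":0,"fingers":1},{"dx":0.003,"dy":0,"dz":-0.026,"rx":0,"ry":0,"rz":0,"fingers":1},{"dx":0.006,"dy":0,"dz":-0.026,"rx":0,"ry":0,"rz":0,"fingers":1},{"dx":0.009,"dy":0,"dz":-0.026,"rx":0,"ry":0,"rz":0,"fingers":1},{"dx":0.012,"dy":0.001,"dz":-0.026,"rx":0,"ry":0,"rz":0,"fingers":1},{"dx":0.015,"dy":0.001,"dz":-0.026,"rx":0,"ry":0,"rz":0,"fingers":1},{"dx":0.018,"dy":0.001,"dz":-0.026,"rx":0,"ry":0,"rz":0,"fingers":1}]}' 20
```

```text
time_s: 4.0
tcp_pos: [424.8, 111.1, 16.6]
orientation: [-0.033, 0.997, -0.002, -0.07]
force: [-1.0, -0.4, 0.7]
gripper_width: 0.2
finger_force: 0.5
```

```bash
python3 -m pendant '{"increments":[{"dx":0.001,"dy":0,"dz":0,"rx":0,"ry":0,"rz":0,"fingers":1},{"dx":0.002,"dy":0,"dz":0,"rx":0,"ry":0,"rz":0,"fingers":1},{"dx":0.004,"dy":0,"dz":0,"rx":0,"ry":0,"rz":0,"fingers":1},{"dx":0.006,"dy":0,"dz":0,"rx":0,"ry":0,"rz":0,"fingers":1},{"dx":0.008,"dy":0,"dz":0,"rx":0,"ry":0,"rz":0,"fingers":1},{"dx":0.01,"dy":0,"dz":0,"rx":0,"ry":0,"rz":0,"fingers":1},{"dx":0.01,"dy":0,"dz":0,"rx":0,"ry":0,"rz":0,"fingers":1},{"dx":0.01,"dy":0,"dz":0,"rx":0,"ry":0,"rz":0,"fingers":1},{"dx":0.01,"dy":0,"dz":0,"rx":0,"ry":0,"rz":0,"fingers":1},{"dx":0.01,"dy":0,"dz":0,"rx":0,"ry":0,"rz":0,"fingers":1}]}' 20
cat >> h.py <<'E'
def barfit(name=None,z=22):
    """bar + fence front edge from the top camera"""
    s=snapshot("top")
    if name: cv2.imwrite(name,cv2.resize(s["pixels"][150:270,190:370],None,fx=4.4,fy=4.4,interpolation=cv2.INTER_CUBIC))
    for a in outline_of("top","bar")[:1]:
        ys,xs=np.nonzero(a["pixels"]); P=np.array([world(s,(x,y),z)[:2] for x,y in zip(xs,ys)],np.float32)
        print("bar",a["p"],cv2.minAreaRect(P))
E
python3 -c "
from h import *
barfit('pics/t2.png')"
```

```text
time_s: 4.83
tcp_pos: [434.5, 111.0, 16.6]
orientation: [-0.033, 0.997, -0.002, -0.07]
force: [-0.5, -0.3, -1.4]
gripper_width: 0.5
finger_force: 0.0
bar 0.81 ((474.4202880859375, -38.35513687133789), (37.93693923950195, 105.60247802734375), 1.7931946516036987)
```

View pics/t2.png

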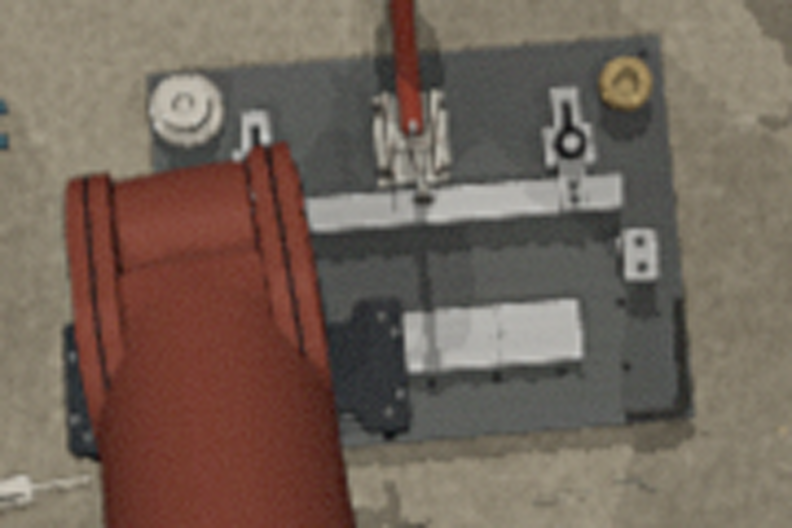

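```bash
python3 -m pendant '{"increments":[{"dx":-0.01,"dy":0,"dz":0,"rx":0,"ry":0,"rz":0,"fingers":1},{"dx":-0.012,"dy":-0.02,"dz":0,"rx":0,"ry":0,"rz":0,"fingers":1},{"dx":-0.01,"dy":-0.05,"dz":0,"rx":0.2,"ry":-3,"rz":0,"fingers":0},{"dx":-0.006,"dy":-0.083,"dz":0,"rx":0.5,"ry":-8,"rz":0,"fingers":0},{"dx":-0.004,"dy":-0.083,"dz":0,"rx":0.5,"ry":-8,"rz":0,"fingers":0},{"dx":-0.004,"dy":-0.083,"dz":0,"rx":0.5,"ry":-8,"rz":0,"fingers":0},{"dx":-0.004,"dy":-0.083,"dz":0,"rx":0.5,"ry":-8,"rz":0,"fingers":0},{"dx":0,"dy":-0.083,"dz":0,"rx":0.5,"ry":-8,"rz":0,"fingers":0},{"dx":0.002,"dy":-0.083,"dz":0,"rx":0.5,"ry":-8,"rz":0,"fingers":0},{"dx":0.004,"dy":-0.082,"dz":0,"rx":0.5,"ry":-8,"rz":0,"fingers":0}]}' 20; python3 -c "
from h import *
print(yaw())"
```

```text
time_s: 5.77
tcp_pos: [439.0, 29.6, 16.5]
orientation: [-0.034, 0.999, -0.0, -0.0]
force: [-0.7, 0.2, 0.4]
gripper_width: 45.8
finger_force: 0.0
(np.float64(93.8536545958854), array([-1.35227830e-04, -4.48010051e-04, -9.99999891e-01]))
```

```bash
python3 -m pendant '{"increments":[{"dx":0,"dy":0,"dz":0,"rx":0,"ry":0,"rz":0,"fingers":0},{"dx":0,"dy":0,"dz":0,"rx":0,"ry":0,"rz":0,"fingers":0},{"dx":0,"dy":0,"dz":0,"rx":0,"ry":0,"rz":0,"fingers":0},{"dx":0.002,"dy":0,"dz":0,"rx":0,"ry":0,"rz":0,"fingers":0},{"dx":0.006,"dy":0,"dz":0,"rx":0,"ry":0,"rz":0,"fingers":0},{"dx":0.01,"dy":0.0005,"dz":0,"rx":0,"ry":0,"rz":0,"fingers":0},{"dx":0.014,"dy":0.001,"dz":0,"rx":0,"ry":0,"rz":0,"fingers":0},{"dx":0.018,"dy":0.001,"dz":0,"rx":0,"ry":0,"rz":0,"fingers":0},{"dx":0.022,"dy":0.0015,"dz":0,"rx":0,"ry":0,"rz":0,"fingers":0},{"dx":0.026,"dy":0.002,"dz":0,"rx":0,"ry":0,"rz":0,"fingers":0}]}' 20;  python3 -m pendant '{"increments":[{"dx":0.004,"dy":0,"dz":0,"rx":0,"ry":0,"rz":0,"fingers":0},{"dx":0.008,"dy":0.0005,"dz":0,"rx":0,"ry":0,"rz":0,"fingers":0},{"dx":0.012,"dy":0.001,"dz":0,"rx":0,"ry":0,"rz":0,"fingers":0},{"dx":0.014,"dy":0.001,"dz":0,"rx":0,"ry":0,"rz":0,"fingers":0},{"dx":0.016,"dy":0.001,"dz":0,"rx":0,"ry":0,"rz":0,"fingers":0},{"dx":0.018,"dy":0.001,"dz":0,"rx":0,"ry":0,"rz":0,"fingers":0},{"dx":0.019,"dy":0.001,"dz":0,"rx":0,"ry":0,"rz":0,"fingers":0},{"dx":0.02,"dy":0.001,"dz":0,"rx":0,"ry":0,"rz":0,"fingers":0},{"dx":0.02,"dy":0.001,"dz":0,"rx":0,"ry":0,"rz":0,"fingers":0},{"dx":0.02,"dy":0.001,"dz":0,"rx":0,"ry":0,"rz":0,"fingers":0}]}' 20
```

```text
time_s: 6.6
tcp_pos: [464.8, 30.9, 16.5]
orientation: [-0.033, 0.999, -0.0, -0.0]
force: [-1.8, -0.9, -0.3]
gripper_width: 86.8
finger_force: 0.8
time_s: 7.43
tcp_pos: [484.6, 32.0, 16.6]
orientation: [-0.033, 0.999, -0.0, 0.0]
force: [-0.5, 0.5, -0.6]
gripper_width: 87.0
finger_force: 0.2
```

```bash
python3 -m pendant '{"increments":[{"dx":0.0005,"dy":0,"dz":0,"rx":0,"ry":0,"rz":0,"fingers":0},{"dx":0.001,"dy":0,"dz":0,"rx":0,"ry":0,"rz":0,"fingers":0},{"dx":0.0015,"dy":0,"dz":0,"rx":0,"ry":0,"rz":0,"fingers":0},{"dx":0.002,"dy":0,"dz":0,"rx":0,"ry":0,"rz":0,"fingers":0},{"dx":0.0025,"dy":0,"dz":0,"rx":0,"ry":0,"rz":0,"fingers":0},{"dx":0.003,"dy":0,"dz":0,"rx":0,"ry":0,"rz":0,"fingers":0},{"dx":0.0035,"dy":0,"dz":0,"rx":0,"ry":0,"rz":0,"fingers":0},{"dx":0.004,"dy":0,"dz":0,"rx":0,"ry":0,"rz":0,"fingers":0},{"dx":0.0045,"dy":0,"dz":0,"rx":0,"ry":0,"rz":0,"fingers":0},{"dx":0.005,"dy":0,"dz":0,"rx":0,"ry":0,"rz":0,"fingers":0}]}' 20
```

```text
time_s: 8.27
tcp_pos: [489.5, 32.0, 16.5]
orientation: [-0.033, 0.999, -0.0, 0.0]
force: [-0.7, -0.1, 1.7]
gripper_width: 87.1
finger_force: 1.0
```

```bash
python3 -m pendant '{"increments":[{"dx":0.0003,"dy":0,"dz":0,"rx":0,"ry":0,"rz":0,"fingers":0},{"dx":0.0006,"dy":0,"dz":0,"rx":0,"ry":0,"rz":0,"fingers":0},{"dx":0.0009,"dy":0,"dz":0,"rx":0,"ry":0,"rz":0,"fingers":0},{"dx":0.0012,"dy":0,"dz":0,"rx":0,"ry":0,"rz":0,"fingers":0},{"dx":0.0015,"dy":0,"dz":0,"rx":0,"ry":0,"rz":0,"fingers":0},{"dx":0.0018,"dy":0,"dz":0,"rx":0,"ry":0,"rz":0,"fingers":0},{"dx":0.002,"dy":0,"dz":0,"rx":0,"ry":0,"rz":0,"fingers":0},{"dx":0.002,"dy":0,"dz":0,"rx":0,"ry":0,"rz":0,"fingers":0},{"dx":0.002,"dy":0,"dz":0,"rx":0,"ry":0,"rz":0,"fingers":0},{"dx":0.002,"dy":0,"dz":0,"rx":0,"ry":0,"rz":0,"fingers":0}]}' 20
```

```text
time_s: 9.1
tcp_pos: [491.5, 32.0, 16.6]
orientation: [-0.033, 0.999, -0.0, 0.0]
force: [-2.0, 0.5, 1.8]
gripper_width: 87.0
finger_force: 0.7
```

```bash
python3 -m pendant '{"increments":[{"dx":0.0003,"dy":0,"dz":0,"rx":0,"ry":0,"rz":0,"fingers":0},{"dx":0.0006,"dy":0,"dz":0,"rx":0,"ry":0,"rz":0,"fingers":0},{"dx":0.0009,"dy":0,"dz":0,"rx":0,"ry":0,"rz":0,"fingers":0},{"dx":0.0012,"dy":0,"dz":0,"rx":0,"ry":0,"rz":0,"fingers":0},{"dx":0.0015,"dy":0,"dz":0,"rx":0,"ry":0,"rz":0,"fingers":0},{"dx":0.0015,"dy":0,"dz":0,"rx":0,"ry":0,"rz":0,"fingers":0},{"dx":0.0015,"dy":0,"dz":0,"rx":0,"ry":0,"rz":0,"fingers":0},{"dx":0.0015,"dy":0,"dz":0,"rx":0,"ry":0,"rz":0,"fingers":0},{"dx":0.0015,"dy":0,"dz":0,"rx":0,"ry":0,"rz":0,"fingers":0},{"dx":0.0015,"dy":0,"dz":0,"rx":0,"ry":0,"rz":0,"fingers":0}]}' 20
```

```text
time_s: 9.93
tcp_pos: [493.0, 32.0, 16.6]
orientation: [-0.033, 0.999, -0.0, 0.0]
force: [-0.5, -0.3, 0.5]
gripper_width: 87.4
finger_force: 0.6
```

```bash
python3 -m pendant '{"increments":[{"dx":0.0003,"dy":0,"dz":0,"rx":0,"ry":0,"rz":0,"fingers":0},{"dx":0.0006,"dy":0,"dz":0,"rx":0,"ry":0,"rz":0,"fingers":0},{"dx":0.0009,"dy":0,"dz":0,"rx":0,"ry":0,"rz":0,"fingers":0},{"dx":0.0012,"dy":0,"dz":0,"rx":0,"ry":0,"rz":0,"fingers":0},{"dx":0.0012,"dy":0,"dz":0,"rx":0,"ry":0,"rz":0,"fingers":0},{"dx":0.0012,"dy":0,"dz":0,"rx":0,"ry":0,"rz":0,"fingers":0},{"dx":0.0012,"dy":0,"dz":0,"rx":0,"ry":0,"rz":0,"fingers":0},{"dx":0.0012,"dy":0,"dz":0,"rx":0,"ry":0,"rz":0,"fingers":0},{"dx":0.0012,"dy":0,"dz":0,"rx":0,"ry":0,"rz":0,"fingers":0},{"dx":0.0012,"dy":0,"dz":0,"rx":0,"ry":0,"rz":0,"fingers":0}]}' 20; python3 -c "
from h import *
print([read_state()['force'].round(1) for i in range(1)])"
```

```text
time_s: 10.77
tcp_pos: [494.2, 32.0, 16.6]
orientation: [-0.033, 0.999, -0.0, 0.0]
force: [-1.2, 0.3, -0.2]
gripper_width: 87.2
finger_force: 0.6
[array([-1.2,  0.3, -0.2])]
```

```bash
python3 -c "
from h import *
s=snapshot('top');cv2.imwrite('pics/t3.png',cv2.resize(s['pixels'][170:250,230:350],None,fx=6.6,fy=6.6,interpolation=cv2.INTER_CUBIC))"
```

```text
(no output)
```

View pics/t3.png

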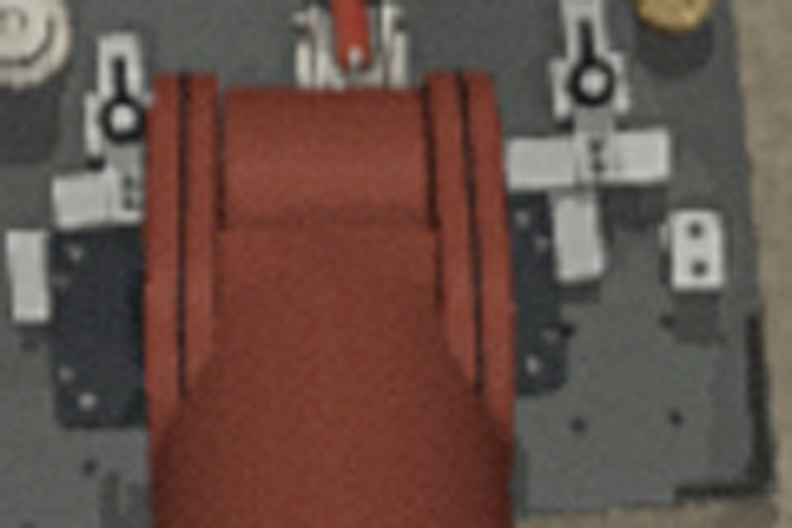

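```bash
python3 -m pendant '{"increments":[{"dx":0.0002,"dy":0,"dz":0,"rx":0,"ry":0,"rz":0,"fingers":0},{"dx":0.0004,"dy":0,"dz":0,"rx":0,"ry":0,"rz":0,"fingers":0},{"dx":0.0006,"dy":0,"dz":0,"rx":0,"ry":0,"rz":0,"fingers":0},{"dx":0.0008,"dy":0,"dz":0,"rx":0,"ry":0,"rz":0,"fingers":0},{"dx":0.001,"dy":0,"dz":0,"rx":0,"ry":0,"rz":0,"fingers":0},{"dx":0.0012,"dy":0,"dz":0,"rx":0,"ry":0,"rz":0,"fingers":0},{"dx":0.0014,"dy":0,"dz":0,"rx":0,"ry":0,"rz":0,"fingers":0},{"dx":0.0016,"dy":0,"dz":0,"rx":0,"ry":0,"rz":0,"fingers":0},{"dx":0.0016,"dy":0,"dz":0,"rx":0,"ry":0,"rz":0,"fingers":0},{"dx":0.0016,"dy":0,"dz":0,"rx":0,"ry":0,"rz":0,"fingers":0}]}' 20
```

```text
time_s: 11.65
tcp_pos: [495.1, 31.9, 16.3]
orientation: [-0.033, 0.999, -0.0, -0.001]
force: [-5.1, 0.3, 2.7]
gripper_width: 87.2
finger_force: 2.6
```

```bash
python3 -m pendant '{"increments":[{"dx":0.0002,"dy":0,"dz":0,"rx":0,"ry":0,"rz":0,"fingers":0},{"dx":0.0004,"dy":0,"dz":0,"rx":0,"ry":0,"rz":0,"fingers":0},{"dx":0.0006,"dy":0,"dz":0,"rx":0,"ry":0,"rz":0,"fingers":0},{"dx":0.0008,"dy":0,"dz":0,"rx":0,"ry":0,"rz":0,"fingers":0},{"dx":0.001,"dy":0,"dz":0,"rx":0,"ry":0,"rz":0,"fingers":0},{"dx":0.0012,"dy":0,"dz":0,"rx":0,"ry":0,"rz":0,"fingers":0},{"dx":0.0012,"dy":0,"dz":0,"rx":0,"ry":0,"rz":0,"fingers":0},{"dx":0.0012,"dy":0,"dz":0,"rx":0,"ry":0,"rz":0,"fingers":0},{"dx":0.0012,"dy":0,"dz":0,"rx":0,"ry":0,"rz":0,"fingers":0},{"dx":0.0012,"dy":0,"dz":0,"rx":0,"ry":0,"rz":0,"fingers":0}]}' 20
```

```text
time_s: 12.48
tcp_pos: [495.2, 31.9, 16.0]
orientation: [-0.033, 0.999, -0.0, -0.002]
force: [-8.5, 0.1, 5.6]
gripper_width: 86.6
finger_force: 4.3
```

```bash
python3 -m pendant '{"increments":[{"dx":0.0004,"dy":0,"dz":0,"rx":0,"ry":0,"rz":0,"fingers":0},{"dx":0.0008,"dy":0,"dz":0,"rx":0,"ry":0,"rz":0,"fingers":0},{"dx":0.0012,"dy":0,"dz":0,"rx":0,"ry":0,"rz":0,"fingers":0},{"dx":0.0016,"dy":0,"dz":0,"rx":0,"ry":0,"rz":0,"fingers":0},{"dx":0.002,"dy":0,"dz":0,"rx":0,"ry":0,"rz":0,"fingers":0},{"dx":0.002,"dy":0,"dz":0,"rx":0,"ry":0,"rz":0,"fingers":0},{"dx":0.002,"dy":0,"dz":0,"rx":0,"ry":0,"rz":0,"fingers":0},{"dx":0.002,"dy":0,"dz":0,"rx":0,"ry":0,"rz":0,"fingers":0},{"dx":0.002,"dy":0,"dz":0,"rx":0,"ry":0,"rz":0,"fingers":0},{"dx":0.002,"dy":0,"dz":0,"rx":0,"ry":0,"rz":0,"fingers":0}]}' 20; python3 -c "
from h import *
s=snapshot('top');cv2.imwrite('pics/t4.png',cv2.resize(s['pixels'][170:250,230:350],None,fx=6.6,fy=6.6,interpolation=cv2.INTER_CUBIC))
st=read_state();print(st['torque'],st['force'],yaw())"
```

```text
time_s: 13.32
tcp_pos: [495.4, 31.8, 15.5]
orientation: [-0.033, 0.999, -0.0, -0.004]
force: [-13.9, -0.5, 6.8]
gripper_width: 86.9
finger_force: 7.2
[0.0519535  3.27505973 0.29964182] [-14.96001016   0.12992353   6.9903963 ] (np.float64(93.81232832467012), array([-7.04107577e-03, -2.95175179e-04, -9.99975168e-01]))
```

View pics/t4.png

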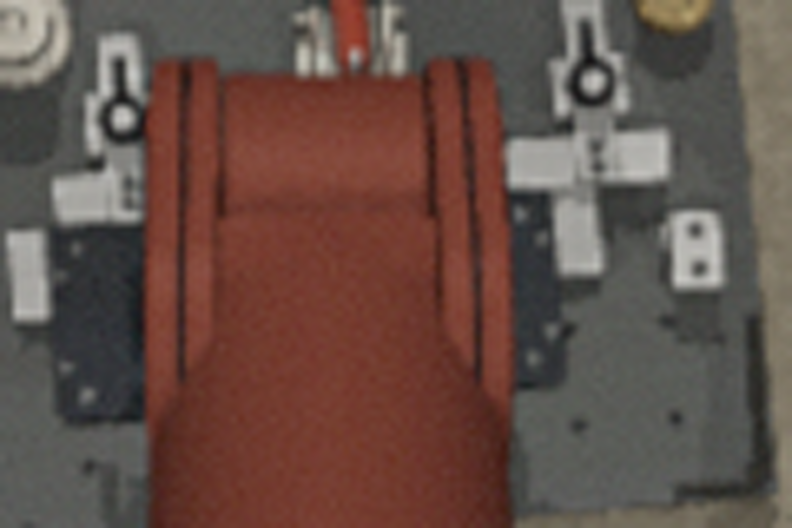

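```bash
python3 -m pendant '{"increments":[{"dx":0.0002,"dy":0,"dz":0,"rx":0,"ry":0,"rz":0,"fingers":0},{"dx":0.0002,"dy":0,"dz":0,"rx":0,"ry":0,"rz":0,"fingers":0},{"dx":0.0002,"dy":0,"dz":0,"rx":0,"ry":0,"rz":0,"fingers":0},{"dx":0.0002,"dy":0,"dz":0,"rx":0,"ry":0,"rz":0,"fingers":0},{"dx":0.0002,"dy":0,"dz":0,"rx":0,"ry":0,"rz":0,"fingers":0},{"dx":0.0002,"dy":0,"dz":0,"rx":0,"ry":0,"rz":0,"fingers":0},{"dx":0.0002,"dy":0,"dz":0,"rx":0,"ry":0,"rz":0,"fingers":0},{"dx":0.0002,"dy":0,"dz":0,"rx":0,"ry":0,"rz":0,"fingers":0},{"dx":0.0002,"dy":0,"dz":0,"rx":0,"ry":0,"rz":0,"fingers":0},{"dx":0.0002,"dy":0,"dz":0,"rx":0,"ry":0,"rz":0,"fingers":0}]}' 20;  python3 -c "
from h import *
s=snapshot('top')
f=lambda p,z:world(s,(p[0]/6.6+230-.4,p[1]/6.6+170-.4),z).round(1)
print('bar L end',f((8,234),22),f((45,322),22),f((18,324),22),'R end',f((598,188),22),f((603,272),22))
print('stop face',f((671,215),32),f((671,288),32), 'fence',f((57,227),28),f((670,179),28))
st=read_state();print(st['torque'],st['force'])"
```

```text
time_s: 14.2
tcp_pos: [495.3, 31.9, 15.4]
orientation: [-0.033, 0.999, -0.0, -0.004]
force: [-15.3, -0.3, 8.1]
gripper_width: 86.8
finger_force: 7.6
bar L end [532.  150.2  22. ] [496.1 135.5  22. ] [495.4 146.4  22. ] R end [547.8 -90.1  22. ] [513.4 -91.3  22. ]
stop face [ 535.4 -118.2   32. ] [ 505.8 -117.5   32. ] fence [534.1 129.9  28. ] [ 550.5 -118.7   28. ]
[0.11824649 3.41411531 0.32232532] [-14.28045619  -0.29084499   8.52782125]
```

```bash
python3 -m pendant '{"increments":[{"dx":-0.002,"dy":0,"dz":0,"rx":0,"ry":0,"rz":0,"fingers":0},{"dx":-0.006,"dy":0,"dz":0,"rx":0,"ry":0,"rz":0,"fingers":0},{"dx":-0.02,"dy":0,"dz":0,"rx":0,"ry":0,"rz":0,"fingers":1},{"dx":-0.025,"dy":0.01,"dz":0.01,"rx":0,"ry":0,"rz":0,"fingers":1},{"dx":-0.025,"dy":0.03,"dz":0.02,"rx":0,"ry":0,"rz":0,"fingers":1},{"dx":-0.025,"dy":0.05,"dz":0.03,"rx":0,"ry":0,"rz":0,"fingers":1},{"dx":-0.025,"dy":0.07,"dz":0.04,"rx":0,"ry":0,"rz":0,"fingers":1},{"dx":-0.025,"dy":0.07,"dz":0.04,"rx":0,"ry":0,"rz":0,"fingers":1},{"dx":-0.025,"dy":0.07,"dz":0.04,"rx":0,"ry":0,"rz":0,"fingers":1},{"dx":-0.025,"dy":0.07,"dz":0.04,"rx":0,"ry":0,"rz":0,"fingers":1}]}' 20;  python3 -c "
from h import *
s=snapshot('scene'); Z=s['z_map'];v,u=np.nonzero(Z>0);d=Z[v,u]
T=np.array(s['cam_to_world']);P=(T[:3,:3]@np.array([(u-s['cx'])/s['fx']*d,(v-s['cy'])/s['fy']*d,d])).T+T[:3,3]
for y0 in range(150,400,25):
    m=(P[:,0]>430)&(P[:,0]<620)&(P[:,1]>y0)&(P[:,1]<y0+25)&(P[:,2]<180); q=P[m]; print(y0,m.sum(),q[q[:,2].argmax()].round() if m.any() else '')"
```

```text
time_s: 15.08
tcp_pos: [474.5, 101.6, 56.6]
orientation: [-0.033, 0.999, -0.0, 0.0]
force: [-0.8, -0.4, 0.8]
gripper_width: 41.6
finger_force: 0.0
150 1048 [441. 169. 170.]
175 995 [498. 199. 170.]
200 476 [588. 204.   1.]
225 481 [521. 228.   1.]
250 373 [599. 261.  13.]
275 534 [477. 295.  66.]
300 749 [608. 322.  65.]
325 952 [611. 332.  64.]
350 968 [603. 359.  65.]
375 990 [614. 377.  65.]
```

```bash
python3 -m pendant '{"increments":[{"dx":0.015,"dy":0.03,"dz":0,"rx":0,"ry":0,"rz":0,"fingers":1},{"dx":0.03,"dy":0.06,"dz":0,"rx":0,"ry":0,"rz":0,"fingers":1},{"dx":0.038,"dy":0.0715,"dz":0,"rx":0,"ry":0,"rz":0,"fingers":1},{"dx":0.038,"dy":0.0715,"dz":0,"rx":0,"ry":0,"rz":0,"fingers":1},{"dx":0.038,"dy":0.0715,"dz":0,"rx":0,"ry":0,"rz":0,"fingers":1},{"dx":0.038,"dy":0.0715,"dz":-0.015,"rx":0,"ry":0,"rz":0,"fingers":1},{"dx":0.038,"dy":0.0715,"dz":-0.03,"rx":0,"ry":0,"rz":0,"fingers":1},{"dx":0.038,"dy":0.0715,"dz":-0.04,"rx":0,"ry":0,"rz":0,"fingers":1},{"dx":0.038,"dy":0.0715,"dz":-0.04,"rx":0,"ry":0,"rz":0,"fingers":1},{"dx":0.038,"dy":0.0715,"dz":-0.04,"rx":0,"ry":0,"rz":0,"fingers":1}]}' 20
```

```text
time_s: 15.97
tcp_pos: [511.7, 172.1, 16.3]
orientation: [-0.032, 0.999, -0.0, -0.001]
force: [1.4, -0.1, 0.1]
gripper_width: 0.7
finger_force: 0.0
```

```bash
python3 -m pendant '{"increments":[{"dx":0.0002,"dy":-0.003,"dz":0,"rx":0,"ry":0,"rz":0,"fingers":1},{"dx":0.0004,"dy":-0.006,"dz":0,"rx":0,"ry":0,"rz":0,"fingers":1},{"dx":0.0006,"dy":-0.009,"dz":0,"rx":0,"ry":0,"rz":0,"fingers":1},{"dx":0.0008,"dy":-0.012,"dz":0,"rx":0,"ry":0,"rz":0,"fingers":1},{"dx":0.001,"dy":-0.015,"dz":0,"rx":0,"ry":0,"rz":0,"fingers":1},{"dx":0.0012,"dy":-0.018,"dz":0,"rx":0,"ry":0,"rz":0,"fingers":1},{"dx":0.0014,"dy":-0.021,"dz":0,"rx":0,"ry":0,"rz":0,"fingers":1},{"dx":0.0015,"dy":-0.023,"dz":0,"rx":0,"ry":0,"rz":0,"fingers":1},{"dx":0.0016,"dy":-0.025,"dz":0,"rx":0,"ry":0,"rz":0,"fingers":1},{"dx":0.0017,"dy":-0.026,"dz":0,"rx":0,"ry":0,"rz":0,"fingers":1}]}' 20; python3 -m pendant '{"increments":[{"dx":0,"dy":-0.0005,"dz":0,"rx":0,"ry":0,"rz":0,"fingers":1},{"dx":0.0001,"dy":-0.001,"dz":0,"rx":0,"ry":0,"rz":0,"fingers":1},{"dx":0.0001,"dy":-0.0015,"dz":0,"rx":0,"ry":0,"rz":0,"fingers":1},{"dx":0.0001,"dy":-0.002,"dz":0,"rx":0,"ry":0,"rz":0,"fingers":1},{"dx":0.0002,"dy":-0.0025,"dz":0,"rx":0,"ry":0,"rz":0,"fingers":1},{"dx":0.0002,"dy":-0.003,"dz":0,"rx":0,"ry":0,"rz":0,"fingers":1},{"dx":0.0002,"dy":-0.0035,"dz":0,"rx":0,"ry":0,"rz":0,"fingers":1},{"dx":0.0003,"dy":-0.004,"dz":0,"rx":0,"ry":0,"rz":0,"fingers":1},{"dx":0.0003,"dy":-0.0045,"dz":0,"rx":0,"ry":0,"rz":0,"fingers":1},{"dx":0.0003,"dy":-0.005,"dz":0,"rx":0,"ry":0,"rz":0,"fingers":1}]}' 20
```

```text
time_s: 16.8
tcp_pos: [513.9, 147.3, 16.6]
orientation: [-0.033, 0.999, 0.0, 0.0]
force: [0.3, 2.2, 0.4]
gripper_width: 0.7
finger_force: 0.9
time_s: 17.63
tcp_pos: [514.1, 142.4, 16.5]
orientation: [-0.033, 0.999, -0.0, -0.0]
force: [-1.1, 1.6, 0.0]
gripper_width: 1.1
finger_force: 0.9
```

```bash
python3 -m pendant '{"increments":[{"dx":0,"dy":-0.0003,"dz":0,"rx":0,"ry":0,"rz":0,"fingers":1},{"dx":0,"dy":-0.0006,"dz":0,"rx":0,"ry":0,"rz":0,"fingers":1},{"dx":0.0001,"dy":-0.0009,"dz":0,"rx":0,"ry":0,"rz":0,"fingers":1},{"dx":0.0001,"dy":-0.0012,"dz":0,"rx":0,"ry":0,"rz":0,"fingers":1},{"dx":0.0001,"dy":-0.0015,"dz":0,"rx":0,"ry":0,"rz":0,"fingers":1},{"dx":0.0001,"dy":-0.0018,"dz":0,"rx":0,"ry":0,"rz":0,"fingers":1},{"dx":0.0001,"dy":-0.0021,"dz":0,"rx":0,"ry":0,"rz":0,"fingers":1},{"dx":0.0002,"dy":-0.0024,"dz":0,"rx":0,"ry":0,"rz":0,"fingers":1},{"dx":0.0002,"dy":-0.0027,"dz":0,"rx":0,"ry":0,"rz":0,"fingers":1},{"dx":0.0002,"dy":-0.003,"dz":0,"rx":0,"ry":0,"rz":0,"fingers":1}]}' 20; python3 -m pendant '{"increments":[{"dx":0,"dy":-0.0002,"dz":0,"rx":0,"ry":0,"rz":0,"fingers":1},{"dx":0,"dy":-0.0004,"dz":0,"rx":0,"ry":0,"rz":0,"fingers":1},{"dx":0,"dy":-0.0006,"dz":0,"rx":0,"ry":0,"rz":0,"fingers":1},{"dx":0,"dy":-0.0008,"dz":0,"rx":0,"ry":0,"rz":0,"fingers":1},{"dx":0,"dy":-0.001,"dz":0,"rx":0,"ry":0,"rz":0,"fingers":1},{"dx":0,"dy":-0.0012,"dz":0,"rx":0,"ry":0,"rz":0,"fingers":1},{"dx":0,"dy":-0.0014,"dz":0,"rx":0,"ry":0,"rz":0,"fingers":1},{"dx":0,"dy":-0.0015,"dz":0,"rx":0,"ry":0,"rz":0,"fingers":1},{"dx":0,"dy":-0.0015,"dz":0,"rx":0,"ry":0,"rz":0,"fingers":1},{"dx":0,"dy":-0.0015,"dz":0,"rx":0,"ry":0,"rz":0,"fingers":1}]}' 20
```

```text
time_s: 18.47
tcp_pos: [514.3, 139.4, 16.6]
orientation: [-0.033, 0.999, -0.0, 0.0]
force: [-0.6, 0.9, 0.8]
gripper_width: 0.5
finger_force: 0.9
time_s: 19.3
tcp_pos: [514.3, 137.9, 16.5]
orientation: [-0.033, 0.999, -0.0, -0.0]
force: [-0.3, 1.8, -0.2]
gripper_width: 0.4
finger_force: 0.8
```

```bash
python3 -m pendant '{"increments":[{"dx":0,"dy":-0.0002,"dz":0,"rx":0,"ry":0,"rz":0,"fingers":1},{"dx":0,"dy":-0.0004,"dz":0,"rx":0,"ry":0,"rz":0,"fingers":1},{"dx":0,"dy":-0.0006,"dz":0,"rx":0,"ry":0,"rz":0,"fingers":1},{"dx":0,"dy":-0.0008,"dz":0,"rx":0,"ry":0,"rz":0,"fingers":1},{"dx":0,"dy":-0.001,"dz":0,"rx":0,"ry":0,"rz":0,"fingers":1},{"dx":0,"dy":-0.0012,"dz":0,"rx":0,"ry":0,"rz":0,"fingers":1},{"dx":0.0001,"dy":-0.0014,"dz":0,"rx":0,"ry":0,"rz":0,"fingers":1},{"dx":0.0001,"dy":-0.0016,"dz":0,"rx":0,"ry":0,"rz":0,"fingers":1},{"dx":0.0001,"dy":-0.0018,"dz":0,"rx":0,"ry":0,"rz":0,"fingers":1},{"dx":0.0001,"dy":-0.0018,"dz":0,"rx":0,"ry":0,"rz":0,"fingers":1}]}' 20
```

```text
time_s: 20.13
tcp_pos: [514.4, 136.1, 16.5]
orientation: [-0.033, 0.999, -0.0, -0.0]
force: [1.1, 2.1, 0.3]
gripper_width: 0.9
finger_force: 0.8
```

```bash
python3 -m pendant '{"increments":[{"dx":0,"dy":-0.0002,"dz":0,"rx":0,"ry":0,"rz":0,"fingers":1},{"dx":0,"dy":-0.0004,"dz":0,"rx":0,"ry":0,"rz":0,"fingers":1},{"dx":0,"dy":-0.0006,"dz":0,"rx":0,"ry":0,"rz":0,"fingers":1},{"dx":0,"dy":-0.0008,"dz":0,"rx":0,"ry":0,"rz":0,"fingers":1},{"dx":0,"dy":-0.001,"dz":0,"rx":0,"ry":0,"rz":0,"fingers":1},{"dx":0,"dy":-0.0012,"dz":0,"rx":0,"ry":0,"rz":0,"fingers":1},{"dx":0.0001,"dy":-0.0012,"dz":0,"rx":0,"ry":0,"rz":0,"fingers":1},{"dx":0.0001,"dy":-0.0012,"dz":0,"rx":0,"ry":0,"rz":0,"fingers":1},{"dx":0.0001,"dy":-0.0012,"dz":0,"rx":0,"ry":0,"rz":0,"fingers":1},{"dx":0.0001,"dy":-0.0012,"dz":0,"rx":0,"ry":0,"rz":0,"fingers":1}]}' 20
```

```text
time_s: 20.97
tcp_pos: [514.5, 134.9, 16.5]
orientation: [-0.033, 0.999, -0.0, -0.0]
force: [0.3, 1.5, 1.0]
gripper_width: 0.0
finger_force: 0.7
```

```bash
python3 -m pendant '{"increments":[{"dx":0,"dy":-0.0003,"dz":0,"rx":0,"ry":0,"rz":0,"fingers":1},{"dx":0,"dy":-0.0006,"dz":0,"rx":0,"ry":0,"rz":0,"fingers":1},{"dx":0,"dy":-0.0009,"dz":0,"rx":0,"ry":0,"rz":0,"fingers":1},{"dx":0,"dy":-0.0012,"dz":0,"rx":0,"ry":0,"rz":0,"fingers":1},{"dx":0,"dy":-0.0015,"dz":0,"rx":0,"ry":0,"rz":0,"fingers":1},{"dx":0,"dy":-0.0018,"dz":0,"rx":0,"ry":0,"rz":0,"fingers":1},{"dx":0.0001,"dy":-0.002,"dz":0,"rx":0,"ry":0,"rz":0,"fingers":1},{"dx":0.0001,"dy":-0.002,"dz":0,"rx":0,"ry":0,"rz":0,"fingers":1},{"dx":0.0001,"dy":-0.002,"dz":0,"rx":0,"ry":0,"rz":0,"fingers":1},{"dx":0.0001,"dy":-0.002,"dz":0,"rx":0,"ry":0,"rz":0,"fingers":1}]}' 20;  python3 -c "
from h import *
s=snapshot('top');cv2.imwrite('pics/t5.png',cv2.resize(s['pixels'][170:250,230:350],None,fx=6.6,fy=6.6,interpolation=cv2.INTER_CUBIC))"
```

```text
time_s: 21.8
tcp_pos: [514.6, 132.9, 16.5]
orientation: [-0.033, 0.999, -0.0, -0.0]
force: [0.4, 0.3, -0.2]
gripper_width: 0.4
finger_force: 0.6
```

View pics/t5.png

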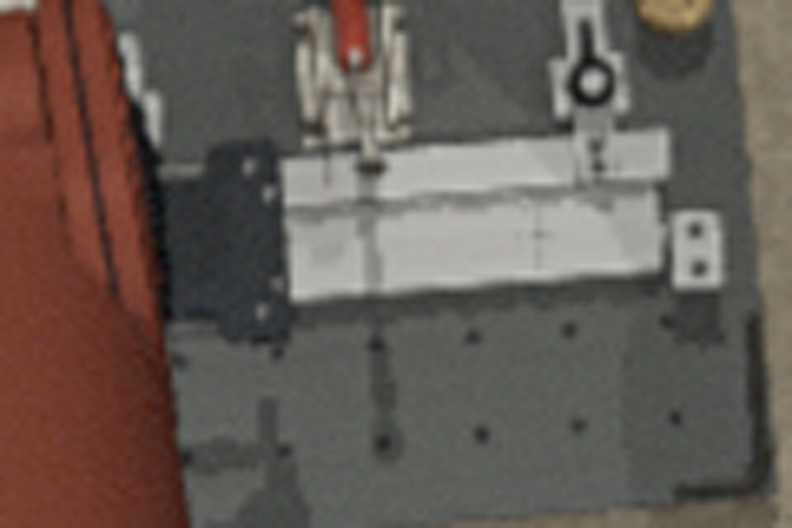

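```bash
python3 -m pendant '{"increments":[{"dx":0,"dy":-0.0002,"dz":0,"rx":0,"ry":0,"rz":0,"fingers":1},{"dx":0,"dy":-0.0004,"dz":0,"rx":0,"ry":0,"rz":0,"fingers":1},{"dx":0,"dy":-0.0006,"dz":0,"rx":0,"ry":0,"rz":0,"fingers":1},{"dx":0,"dy":-0.0008,"dz":0,"rx":0,"ry":0,"rz":0,"fingers":1},{"dx":0,"dy":-0.001,"dz":0,"rx":0,"ry":0,"rz":0,"fingers":1},{"dx":0,"dy":-0.0012,"dz":0,"rx":0,"ry":0,"rz":0,"fingers":1},{"dx":0.0001,"dy":-0.0014,"dz":0,"rx":0,"ry":0,"rz":0,"fingers":1},{"dx":0.0001,"dy":-0.0016,"dz":0,"rx":0,"ry":0,"rz":0,"fingers":1},{"dx":0.0001,"dy":-0.0016,"dz":0,"rx":0,"ry":0,"rz":0,"fingers":1},{"dx":0.0001,"dy":-0.0016,"dz":0,"rx":0,"ry":0,"rz":0,"fingers":1}]}' 20
```

```text
time_s: 22.68
tcp_pos: [514.6, 132.3, 16.5]
orientation: [-0.033, 0.999, 0.0, 0.0]
force: [0.6, 6.0, -1.8]
gripper_width: 0.5
finger_force: 2.9
```

```bash
python3 -m pendant '{"increments":[{"dx":0,"dy":-0.0002,"dz":0,"rx":0,"ry":0,"rz":0,"fingers":1},{"dx":0,"dy":-0.0004,"dz":0,"rx":0,"ry":0,"rz":0,"fingers":1},{"dx":0,"dy":-0.0006,"dz":0,"rx":0,"ry":0,"rz":0,"fingers":1},{"dx":0,"dy":-0.0008,"dz":0,"rx":0,"ry":0,"rz":0,"fingers":1},{"dx":0,"dy":-0.001,"dz":0,"rx":0,"ry":0,"rz":0,"fingers":1},{"dx":0,"dy":-0.001,"dz":0,"rx":0,"ry":0,"rz":0,"fingers":1},{"dx":0,"dy":-0.001,"dz":0,"rx":0,"ry":0,"rz":0,"fingers":1},{"dx":0,"dy":-0.001,"dz":0,"rx":0,"ry":0,"rz":0,"fingers":1},{"dx":0,"dy":-0.001,"dz":0,"rx":0,"ry":0,"rz":0,"fingers":1},{"dx":0,"dy":-0.001,"dz":0,"rx":0,"ry":0,"rz":0,"fingers":1}]}' 20
```

```text
time_s: 23.52
tcp_pos: [514.6, 132.2, 16.6]
orientation: [-0.034, 0.999, 0.001, 0.0]
force: [-1.1, 8.7, -2.6]
gripper_width: 0.4
finger_force: 4.3
```

```bash
python3 -m pendant '{"increments":[{"dx":0,"dy":0.006,"dz":0,"rx":0,"ry":0,"rz":0,"fingers":1},{"dx":-0.003,"dy":0.014,"dz":0,"rx":0,"ry":0,"rz":0,"fingers":1},{"dx":-0.03,"dy":0.018,"dz":0,"rx":0,"ry":0,"rz":0,"fingers":1},{"dx":-0.05,"dy":0.018,"dz":0,"rx":0,"ry":0,"rz":0,"fingers":1},{"dx":-0.05,"dy":-0.02,"dz":0,"rx":0,"ry":0,"rz":0,"fingers":0},{"dx":-0.05,"dy":-0.06,"dz":0,"rx":0,"ry":0,"rz":0,"fingers":0},{"dx":-0.045,"dy":-0.1,"dz":0,"rx":0,"ry":0,"rz":0,"fingers":0},{"dx":-0.04,"dy":-0.1265,"dz":0,"rx":0,"ry":0,"rz":0,"fingers":0},{"dx":-0.037,"dy":-0.1265,"dz":0,"rx":0,"ry":0,"rz":0,"fingers":0},{"dx":-0.037,"dy":-0.1265,"dz":0,"rx":0,"ry":0,"rz":0,"fingers":0}]}' 20
```

```text
time_s: 24.35
tcp_pos: [478.2, 2.4, 16.7]
orientation: [-0.031, 1.0, -0.0, 0.0]
force: [-0.4, 0.5, 0.2]
gripper_width: 32.4
finger_force: 0.0
```

```bash
python3 -m pendant '{"increments":[{"dx":0,"dy":0,"dz":0,"rx":0,"ry":0,"rz":0,"fingers":0},{"dx":0,"dy":0,"dz":0,"rx":0,"ry":0,"rz":0,"fingers":0},{"dx":0,"dy":0,"dz":0,"rx":0,"ry":0,"rz":0,"fingers":0},{"dx":0,"dy":0,"dz":0,"rx":0,"ry":0,"rz":0,"fingers":0},{"dx":0.004,"dy":0,"dz":0,"rx":0,"ry":0,"rz":0,"fingers":0},{"dx":0.008,"dy":0,"dz":0,"rx":0,"ry":0,"rz":0,"fingers":0},{"dx":0.011,"dy":0.001,"dz":0,"rx":0,"ry":0,"rz":0,"fingers":0},{"dx":0.013,"dy":0.001,"dz":0,"rx":0,"ry":0,"rz":0,"fingers":0},{"dx":0.015,"dy":0.001,"dz":0,"rx":0,"ry":0,"rz":0,"fingers":0},{"dx":0.016,"dy":0.001,"dz":0,"rx":0,"ry":0,"rz":0,"fingers":0}]}' 20; python3 -m pendant '{"increments":[{"dx":0.0004,"dy":0,"dz":0,"rx":0,"ry":0,"rz":0,"fingers":0},{"dx":0.0008,"dy":0,"dz":0,"rx":0,"ry":0,"rz":0,"fingers":0},{"dx":0.0012,"dy":0,"dz":0,"rx":0,"ry":0,"rz":0,"fingers":0},{"dx":0.0016,"dy":0,"dz":0,"rx":0,"ry":0,"rz":0,"fingers":0},{"dx":0.002,"dy":0,"dz":0,"rx":0,"ry":0,"rz":0,"fingers":0},{"dx":0.0024,"dy":0,"dz":0,"rx":0,"ry":0,"rz":0,"fingers":0},{"dx":0.0028,"dy":0,"dz":0,"rx":0,"ry":0,"rz":0,"fingers":0},{"dx":0.0032,"dy":0,"dz":0,"rx":0,"ry":0,"rz":0,"fingers":0},{"dx":0.0036,"dy":0,"dz":0,"rx":0,"ry":0,"rz":0,"fingers":0},{"dx":0.0036,"dy":0,"dz":0,"rx":0,"ry":0,"rz":0,"fingers":0}]}' 20; python3 -c "
from h import *
print(yaw(),read_state()['force'],read_state()['torque'])"
```

```text
time_s: 25.18
tcp_pos: [494.1, 4.8, 16.5]
orientation: [-0.033, 0.999, -0.0, 0.0]
force: [0.9, -0.6, 1.0]
gripper_width: 86.2
finger_force: 0.0
time_s: 26.02
tcp_pos: [496.8, 4.9, 16.4]
orientation: [-0.033, 0.999, -0.0, -0.001]
force: [-2.4, -0.3, 1.4]
gripper_width: 86.9
finger_force: 1.6
(np.float64(93.79471857295948), array([-1.15993073e-03, -5.74490403e-05, -9.99999326e-01])) [-2.41274005 -0.26467668  1.41559659] [0.1034016  0.69775564 0.06379704]
```

```bash
python3 -m pendant '{"increments":[{"dx":0.0004,"dy":0,"dz":0,"rx":0,"ry":0,"rz":0,"fingers":0},{"dx":0.0008,"dy":0,"dz":0,"rx":0,"ry":0,"rz":0,"fingers":0},{"dx":0.0012,"dy":0,"dz":0,"rx":0,"ry":0,"rz":0,"fingers":0},{"dx":0.0016,"dy":0,"dz":0,"rx":0,"ry":0,"rz":0,"fingers":0},{"dx":0.002,"dy":0,"dz":0,"rx":0,"ry":0,"rz":0,"fingers":0},{"dx":0.0024,"dy":0,"dz":0,"rx":0,"ry":0,"rz":0,"fingers":0},{"dx":0.0028,"dy":0,"dz":0,"rx":0,"ry":0,"rz":0,"fingers":0},{"dx":0.0032,"dy":0,"dz":0,"rx":0,"ry":0,"rz":0,"fingers":0},{"dx":0.0032,"dy":0,"dz":0,"rx":0,"ry":0,"rz":0,"fingers":0},{"dx":0.0032,"dy":0,"dz":0,"rx":0,"ry":0,"rz":0,"fingers":0}]}' 20
```

```text
time_s: 26.85
tcp_pos: [497.2, 4.8, 15.6]
orientation: [-0.033, 0.999, 0.0, -0.003]
force: [-13.2, 0.1, 7.4]
gripper_width: 87.1
finger_force: 6.5
```

```bash
python3 -m pendant '{"increments":[{"dx":0.0003,"dy":0,"dz":0,"rx":0,"ry":0,"rz":0,"fingers":0},{"dx":0.0006,"dy":0,"dz":0,"rx":0,"ry":0,"rz":0,"fingers":0},{"dx":0.0006,"dy":0,"dz":0,"rx":0,"ry":0,"rz":0,"fingers":0},{"dx":0.0006,"dy":0,"dz":0,"rx":0,"ry":0,"rz":0,"fingers":0},{"dx":0.0006,"dy":0,"dz":0,"rx":0,"ry":0,"rz":0,"fingers":0},{"dx":0.0006,"dy":0,"dz":0,"rx":0,"ry":0,"rz":0,"fingers":0},{"dx":0.0006,"dy":0,"dz":0,"rx":0,"ry":0,"rz":0,"fingers":0},{"dx":0.0006,"dy":0,"dz":0,"rx":0,"ry":0,"rz":0,"fingers":0},{"dx":0.0006,"dy":0,"dz":0,"rx":0,"ry":0,"rz":0,"fingers":0},{"dx":0.0006,"dy":0,"dz":0,"rx":0,"ry":0,"rz":0,"fingers":0}]}' 20; python3 -c "
from h import *
print(yaw(),read_state()['force'],read_state()['torque'])"
```

```text
time_s: 27.68
tcp_pos: [497.2, 4.7, 15.4]
orientation: [-0.033, 0.999, 0.0, -0.004]
force: [-15.9, -0.5, 7.6]
gripper_width: 86.9
finger_force: 7.4
(np.float64(93.8039423844963), array([-7.72785625e-03, -7.78564279e-05, -9.99970137e-01])) [-15.92784342  -0.48964596   7.58399622] [0.14947143 3.2899301  0.31955082]
```

```bash
python3 -m pendant '{"increments":[{"dx":0,"dy":0,"dz":0,"rx":0,"ry":0,"rz":0,"fingers":0},{"dx":-0.002,"dy":0,"dz":0,"rx":0,"ry":0,"rz":0,"fingers":0},{"dx":-0.005,"dy":0,"dz":0,"rx":0,"ry":0,"rz":0,"fingers":0},{"dx":-0.015,"dy":0,"dz":0,"rx":0,"ry":0,"rz":0,"fingers":0},{"dx":-0.02,"dy":0,"dz":0.01,"rx":0,"ry":0,"rz":0,"fingers":1},{"dx":-0.02,"dy":0,"dz":0.045,"rx":0,"ry":0,"rz":0,"fingers":1},{"dx":-0.02,"dy":0,"dz":0.085,"rx":0,"ry":0,"rz":0,"fingers":1},{"dx":-0.02,"dy":0,"dz":0.125,"rx":0,"ry":0,"rz":0,"fingers":1},{"dx":-0.02,"dy":0,"dz":0.15,"rx":0,"ry":0,"rz":0,"fingers":1},{"dx":-0.02,"dy":0,"dz":0.15,"rx":0,"ry":0,"rz":0,"fingers":1}]}' 20; python3 -c "
from h import *
print(yaw())"; python3 -m pendant '{"increments":[{"dx":0.02,"dy":0.001,"dz":0,"rx":0,"ry":0,"rz":0,"fingers":1},{"dx":0.05,"dy":0.002,"dz":0,"rx":0,"ry":0,"rz":0,"fingers":1},{"dx":0.085,"dy":0.003,"dz":0,"rx":0,"ry":0,"rz":0,"fingers":1},{"dx":0.115,"dy":0.004,"dz":0,"rx":0,"ry":0,"rz":0,"fingers":1},{"dx":0.124,"dy":0.0045,"dz":0,"rx":0,"ry":0,"rz":0,"fingers":1},{"dx":0.124,"dy":0.0045,"dz":0,"rx":0,"ry":0,"rz":0,"fingers":1},{"dx":0.124,"dy":0.0045,"dz":0,"rx":0,"ry":0,"rz":0,"fingers":1},{"dx":0.124,"dy":0.0045,"dz":0,"rx":0,"ry":0,"rz":0,"fingers":1},{"dx":0.124,"dy":0.0045,"dz":0,"rx":0,"ry":0,"rz":0,"fingers":1},{"dx":0.124,"dy":0.0045,"dz":0,"rx":0,"ry":0,"rz":0,"fingers":1}]}' 20; python3 -c "
from h import *
s=snapshot('scene'); cv2.imwrite('pics/s2.png',cv2.resize(s['pixels'][110:270,180:400],None,fx=3.6,fy=3.6,interpolation=cv2.INTER_CUBIC))
for l in ['clamp_tip','clamp_hinge']: print([(a['p'],a['xy'],world(s,a['xy'])) for a in mark_of('scene',l)[:1]])"
```

```text
time_s: 28.52
tcp_pos: [484.2, 5.0, 172.3]
orientation: [-0.033, 0.999, 0.001, 0.005]
force: [-0.6, 0.7, -0.5]
gripper_width: 55.2
finger_force: 0.0
(np.float64(93.75577771534932), array([ 0.00953798,  0.00302821, -0.99994993]))
time_s: 29.35
tcp_pos: [604.4, 9.4, 167.0]
orientation: [-0.033, 0.999, 0.0, 0.0]
force: [-0.0, 0.2, 0.3]
gripper_width: 0.9
finger_force: 0.0
[(0.64, [284.5, 186.4], array([580.43973964,   4.49480144, 103.8782812 ]))]
[(0.71, [282.1, 209.5], array([584.25489531,   8.20465532,  41.02352979]))]
```

View pics/s2.png

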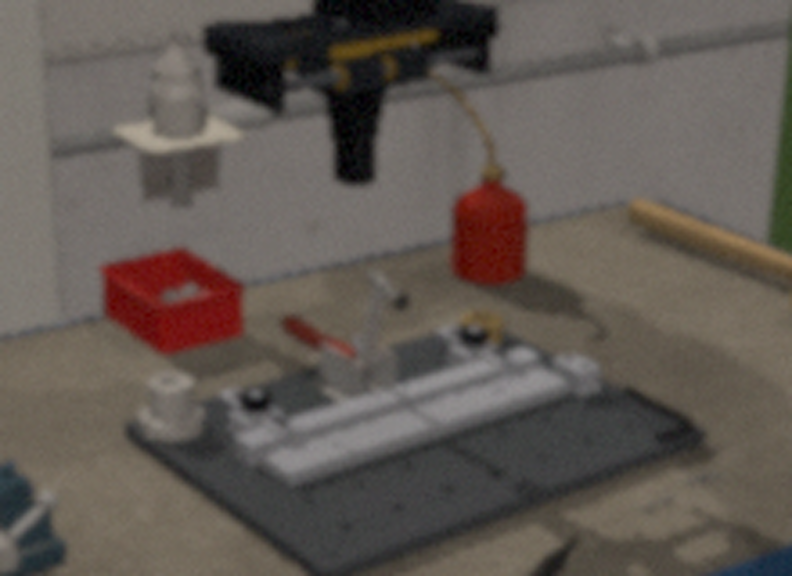

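```bash
python3 -m pendant '{"increments":[{"dx":0,"dy":0,"dz":-0.02,"rx":0,"ry":0,"rz":0,"fingers":1},{"dx":0,"dy":0,"dz":-0.045,"rx":0,"ry":0,"rz":0,"fingers":1},{"dx":0,"dy":0,"dz":-0.065,"rx":0,"ry":0,"rz":0,"fingers":1},{"dx":0,"dy":0,"dz":-0.075,"rx":0,"ry":0,"rz":0,"fingers":1},{"dx":0,"dy":0,"dz":-0.08,"rx":0,"ry":0,"rz":0,"fingers":1},{"dx":0,"dy":0,"dz":-0.08,"rx":0,"ry":0,"rz":0,"fingers":1},{"dx":-0.002,"dy":0,"dz":-0.08,"rx":0,"ry":0,"rz":0,"fingers":1},{"dx":-0.004,"dy":0,"dz":-0.08,"rx":0,"ry":0,"rz":0,"fingers":1},{"dx":-0.006,"dy":0,"dz":-0.08,"rx":0,"ry":0,"rz":0,"fingers":1},{"dx":-0.006,"dy":0,"dz":-0.08,"rx":0,"ry":0,"rz":0,"fingers":1}]}' 20; python3 -c "
from h import *
s=snapshot('top'); cv2.imwrite('pics/t6.png',cv2.resize(s['pixels'][180:230,310:350],None,fx=12,fy=12,interpolation=cv2.INTER_CUBIC))"
```

```text
time_s: 30.33
tcp_pos: [599.2, 9.4, 87.4]
orientation: [-0.033, 0.999, 0.0, 0.001]
force: [-0.2, -0.3, 0.8]
gripper_width: 0.5
finger_force: 0.0
```

View pics/t6.png

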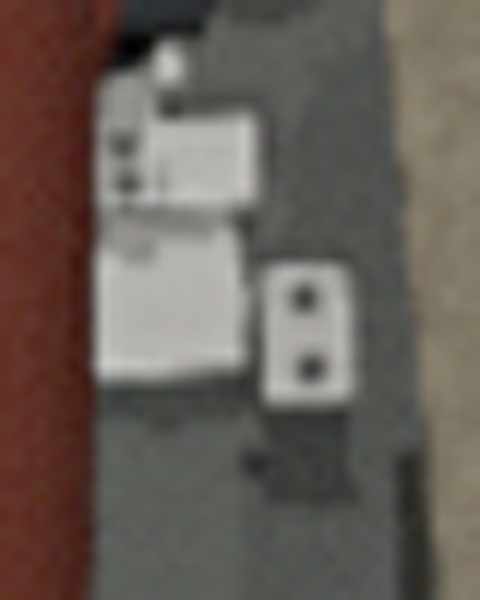

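```bash
python3 -m pendant '{"increments":[{"dx":-0.003,"dy":0,"dz":0,"rx":0,"ry":0,"rz":0,"fingers":1},{"dx":-0.006,"dy":0,"dz":0,"rx":0,"ry":0,"rz":0,"fingers":1},{"dx":-0.009,"dy":-0.0005,"dz":0,"rx":0,"ry":0,"rz":0,"fingers":1},{"dx":-0.012,"dy":-0.001,"dz":0,"rx":0,"ry":0,"rz":0,"fingers":1},{"dx":-0.015,"dy":-0.001,"dz":-0.001,"rx":0,"ry":0,"rz":0,"fingers":1},{"dx":-0.017,"dy":-0.001,"dz":-0.001,"rx":0,"ry":0,"rz":0,"fingers":1},{"dx":-0.019,"dy":-0.001,"dz":-0.0015,"rx":0,"ry":0,"rz":0,"fingers":1},{"dx":-0.021,"dy":-0.0015,"dz":-0.002,"rx":0,"ry":0,"rz":0,"fingers":1},{"dx":-0.023,"dy":-0.0015,"dz":-0.003,"rx":0,"ry":0,"rz":0,"fingers":1},{"dx":-0.025,"dy":-0.0015,"dz":-0.004,"rx":0,"ry":0,"rz":0,"fingers":1}]}' 20
```

```text
time_s: 31.22
tcp_pos: [576.1, 8.1, 83.6]
orientation: [-0.033, 0.999, 0.0, 0.002]
force: [5.8, 0.1, 0.6]
gripper_width: 0.3
finger_force: 2.7
```

```bash
python3 -m pendant '{"increments":[{"dx":-0.002,"dy":0,"dz":-0.001,"rx":0,"ry":0,"rz":0,"fingers":1},{"dx":-0.004,"dy":0,"dz":-0.002,"rx":0,"ry":0,"rz":0,"fingers":1},{"dx":-0.006,"dy":0,"dz":-0.003,"rx":0,"ry":0,"rz":0,"fingers":1},{"dx":-0.008,"dy":-0.0005,"dz":-0.004,"rx":0,"ry":0,"rz":0,"fingers":1},{"dx":-0.01,"dy":-0.0005,"dz":-0.006,"rx":0,"ry":0,"rz":0,"fingers":1},{"dx":-0.012,"dy":-0.001,"dz":-0.008,"rx":0,"ry":0,"rz":0,"fingers":1},{"dx":-0.014,"dy":-0.001,"dz":-0.01,"rx":0,"ry":0,"rz":0,"fingers":1},{"dx":-0.016,"dy":-0.001,"dz":-0.012,"rx":0,"ry":0,"rz":0,"fingers":1},{"dx":-0.018,"dy":-0.001,"dz":-0.014,"rx":0,"ry":0,"rz":0,"fingers":1},{"dx":-0.018,"dy":-0.001,"dz":-0.014,"rx":0,"ry":0,"rz":0,"fingers":1}]}' 20; python3 -c "
from h import *
s=snapshot('scene'); cv2.imwrite('pics/s3.png',cv2.resize(s['pixels'][150:250,220:370],None,fx=5,fy=5,interpolation=cv2.INTER_CUBIC))
for l in ['clamp_tip']: print([(a['p'],a['xy'],world(s,a['xy'])) for a in mark_of('scene',l)[:2]])"
```

```text
time_s: 32.05
tcp_pos: [555.0, 6.8, 67.8]
orientation: [-0.033, 0.999, -0.0, -0.001]
force: [-0.6, -0.6, 0.0]
gripper_width: 0.3
finger_force: 0.0
[(0.77, [295.1, 212.8], array([524.33968589,   9.7726413 ,  55.69176371])), (0.53, [357.9, 225.6], array([ 460.3355757 , -137.04369731,   10.73722839]))]
```

```bash
python3 -m pendant '{"increments":[{"dx":-0.004,"dy":0,"dz":0.01,"rx":0,"ry":0,"rz":0,"fingers":1},{"dx":-0.01,"dy":0,"dz":0.03,"rx":0,"ry":0,"rz":0,"fingers":1},{"dx":-0.015,"dy":0,"dz":0.06,"rx":0,"ry":0,"rz":0,"fingers":1},{"dx":-0.02,"dy":0,"dz":0.1,"rx":0,"ry":0,"rz":0,"fingers":1},{"dx":-0.02,"dy":0.02,"dz":0.14,"rx":0,"ry":0,"rz":0,"fingers":1},{"dx":-0.03,"dy":0.06,"dz":0.16,"rx":0,"ry":0,"rz":0,"fingers":1},{"dx":-0.05,"dy":0.1,"dz":0.16,"rx":0,"ry":0,"rz":0,"fingers":1},{"dx":-0.06,"dy":0.14,"dz":0.16,"rx":0,"ry":0,"rz":0,"fingers":1},{"dx":-0.07,"dy":0.18,"dz":0.16,"rx":0,"ry":0,"rz":0,"fingers":1},{"dx":-0.07,"dy":0.21,"dz":0.16,"rx":0,"ry":0,"rz":0,"fingers":1}]}' 20; python3 -c "
from h import *
s=snapshot('scene'); a=cv2.resize(s['pixels'][160:245,235:365],(780,300),interpolation=cv2.INTER_CUBIC)
for l in ['clamp_tip']: print([(a_['p'],a_['xy'],world(s,a_['xy'])) for a_ in mark_of('scene',l)[:1]])
s=snapshot('top'); b=cv2.resize(s['pixels'][172:230,225:375],(780,300),interpolation=cv2.INTER_CUBIC)
cv2.imwrite('pics/fin.png',np.vstack([a,b]))"
```

```text
time_s: 32.98
tcp_pos: [484.4, 219.0, 230.1]
orientation: [-0.033, 0.999, 0.001, 0.0]
force: [0.6, -0.0, 0.4]
gripper_width: 0.5
finger_force: 0.0
[(0.64, [298.1, 210.8], array([610.74020399, -59.65711797,  11.24711172]))]
```

View pics/fin.png

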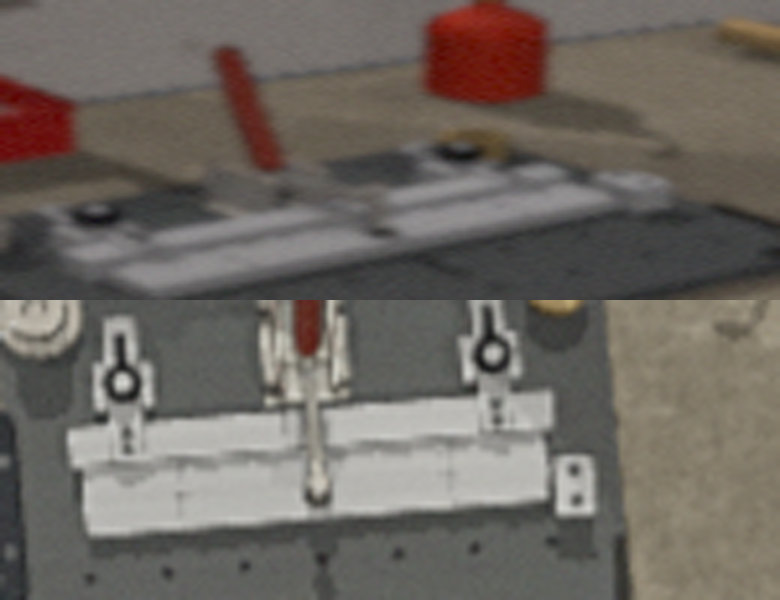

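The picture shows the clamp arm down with its foot on the bar at about (317,495) in the lower half. The bar lies along the fence, its right end is against the stop button near (550,480), and the robot is clear.

```bash
python3 -c "
from workcell import *
print(finish_job())"
```

```text
the job is handed in; nothing more can be done
None
```

The job is handed in after about 33 s: the bar was pressed on the fence at about 15 N, slid to the stop, pressed again the same way and clamped, with the first move to the fence made by one push near the left end and then a two-finger push near mid-length, not separate pushes at each end; the final picture shows it flat on the fence at the stop (to about 1 mm) and the robot clear.

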